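Load a slide carrier into the empty dock

TASK

Load the slide carrier that lies flat on the bench into the empty dock of the loading bay: first lean it on the orange sloped rest and let go, then take it again by its raised end and slide it upright, short edge down, fully home into the slot. Do not let it drop at any time, and leave the two stored carriers and everything else on the bench where they are.

Things in the scene. Friction and masses are not known exactly. Their poses are not given: they have to be found in the camera images.
- carrier_mid (a point): Slide carrier to load: rigid flat blue plate 110 x 60 x 8 mm, 0.1 to 0.18 kg, glass slides let in flush; starts flat on the bench, grippable across its 60 mm width from above. The point is its centre (mid length, width, thickness); x runs along the 110 mm length, y along the width, z through the thickness. Either short end may go down, either face may point either way.
- rest: Sloped rest, fixed: orange back plate with a lip at its foot, on a dark base 80 (x) x 110 (y) x 6 mm. Origin: centre of the base's underside, z up. The face leans back, 60 deg from the bench: up the face is (0, -0.5, 0.866) in its own axes, out of it (0, 0.866, 0.5). The plate is 36 mm wide (x), 8 thick, 58 long up the slope; a prop behind it stays below 46 mm.
- rest_seat (a point): Foot of the rest's face: middle of the inner corner between face and lip, 16 mm above the bench; axes as rest. The lip stands 16 mm out, square to the face, 52 mm wide (x). A carrier leaning lengthwise has its lower short edge on the lip and its back on the face, centre 55 mm up the face and 4 mm out from here; it overhangs the plate by 12 mm each side and 52 mm at the top.
- dock_empty: The empty one of three docks, fixed: white block 84 (x) x 38 (y) x 54 mm high, two green stripes on top, with an open-topped slot 62 (x) x 9.6 (y) mm, 50 mm deep. Origin: centre of its underside, 12 mm above the bench; slot floor 4 mm, mouth 54 mm above it. z up. Docks stand 52 mm apart along y, order varies. A carrier that is home has its centre 59 mm above the origin, 60 mm stands out.
- stored_b: A stored carrier (same plate, 60 x 8 x 110 mm) standing in another dock; origin at the centre of its lower edge, x along the 60 mm width, y through the thickness, z up. Leave alone.
- stored_c: The other stored carrier, likewise. Leave alone.
- petri: Glass dish, 90 mm across, 16 mm high, loose; origin under its centre. Leave alone.
- stain: Amber bottle, 52 mm across, 95 mm high, loose; origin under its centre. Leave alone.
- probe: Dissecting tool, black flat handle and thin steel blade, 188 mm long in all, lying loose; origin on its underside near its middle, x along its length. Leave alone.
- slidebox: Closed yellow and grey slide box 87 x 132 x 36 mm (x, y, z), loose; origin under its centre. Leave alone.
Not all that is in view belongs to the job. Leave any brown or yellow look-alike of the part that bears carrier_mid alone.

How it is judged:
On the way:
1. the carrier leans lengthwise on the sloped rest, let go and still (contact force between the fingers and carrier below 0.1 N and linear speed of carrier below 0.02 m/s and contact force between carrier and rest above 0.2 N and angle between the x axis of carrier_mid and the z axis of rest, either way round between 0.3 and 0.8 rad and distance between carrier_mid and rest_seat below 0.075 m), for 0.2 s.
At the end, for the whole second after the job is handed in: The carrier stands upright in the empty dock's slot, short edge down and fully home (its centre within 4 mm of the home height, 4 mm along and 3 mm across the slot, square to it within 3.5 degrees), let go and at rest (x of carrier_mid in the frame of dock_empty between -0.004 and 0.004 m and y of carrier_mid in the frame of dock_empty between -0.003 and 0.003 m and z of carrier_mid in the frame of dock_empty between 0.055 and 0.063 m and angle between the x axis of carrier_mid and the z axis of dock_empty, either way round below 0.06 rad and angle between the z axis of carrier_mid and the y axis of dock_empty, either way round below 0.06 rad and contact force between the fingers and carrier below 0.1 N and linear speed of carrier below 0.02 m/s); the robot touches nothing.
It fails at once if the carrier is dropped (moves faster than 0.5 m/s while not held) (linear speed of carrier above 0.5 m/s and contact force between the fingers and carrier below 0.05 N).
It fails at once if a stored carrier is disturbed (moved more than 15 mm) (distance of any of stored_b, stored_c from where it was at the start of the episode above 0.015 m).
It fails at once if the dish, bottle, dissecting tool or slide box is disturbed (moved more than 20 mm) (distance of any of petri, stain, probe, slidebox from where it was at the start of the episode above 0.02 m).
It also fails if it takes over 64 s, if anything falls off the work surface, if the arm or the gripper's body presses on something with over 40 N, if the wrist force passes 120 N, or if a joint passes its speed limit or range.

ROBOT

A 6-joint arm with a two-finger parallel gripper is mounted at the origin on the work surface. World frame = base frame: x ahead of the robot, y to its left, z up, the work surface at z = 0. Lengths are in m, angles in rad, forces in N, time in s.
With the tool pointing down it reaches from about 0.25 to 0.775 m from the base axis. Payload 4 kg.
Tool frame: the origin (TCP) lies between the finger pads; the fingertips stand 14 mm ahead of it and the grasp point (between the pads) lies 5 mm behind it; z points along the fingers, y is the line along which they close (so a half turn about z gives the same grasp; the last joint's range is limited). The gripper opens to 94 mm and grips with 3 to 60 N. Pads are 16 mm wide; open, the fingers measure 119 mm over their backs; the gripper's body (75 mm by 177 mm) begins 78 mm behind the grasp point.
Start: joints at [-1.417, 0.087, 1.371, -0, 1.684, -0.103], TCP at [0.14, -0.532, 0.22] pointing down, gripper open.
Joint ranges: [-3.1, 3.1], [-0.76, 2.03], [0.27, 2.55], [-1.08, 4.22], [0.17, 2.65], [-2.57, 2.57]. Speed limits (rad/s): [2.79, 2.79, 3.14, 3.14, 3.14, 3.14].

INTERFACE

Orientations are given as [roll, pitch, yaw] about the fixed x, y, z axes, in that order (R = Rz(yaw) Ry(pitch) Rx(roll)).
In Python, from bench import robot, snapshot gives the robot as it stands.
- The arm moves only by the tool carry_out, never from a script. Its argument "motion" is text: rows parted by semicolons, each of 4 numbers parted by spaces: the shift along the tool's x, y, z each as a share of 0.15 m, from -1 to 1, then the turn about the tool's z as a share of 180 degrees, from -1 to 1. A call has exactly 8 rows; each row is the pose to reach, as a shift and turn from the pose commanded when the call began, along the tool's axes at that moment, turning the shorter way round; what a row does not reach only later rows make up. A row lasts 1/10 s, in which the tool goes at most 50 mm and 8.59 degrees, less where a joint would pass 70% of its speed; a pose out of reach is approached as far as the arm can. A call with a number of a shift or a turn outside -1 to 1 is refused whole. A call with a gripper value outside its range is refused whole. "grip" is the opening, from -1 (shut) to 1 (fully open), set as the call begins (left out, the last holds). The fingers move at their own pace and stop on an object; the grip force is fixed at half the most. Time passes only in rows, so rows that repeat a pose let the fingers close, or fill a call up. It gives the time, the measured TCP pose, the force, the opening and the grip force at its end, in the units of the state.
- robot.get_obs(): the state, without advancing time (a new reading comes with each control period).
- snapshot(name): name is "side" or "top"; returns a dict with "image" (420x560x3 uint8, red, green, blue), "fx", "fy", "cx", "cy" (pixels), "pose" (4x4, takes a point from camera to world coordinates). Camera axes: x right, y up, looking along -z (the intrinsics and any distortion apply to the point x, -y, -z); pixel columns grow to the right and rows downward; lengths in m; the calibration is good to about 2 mm. A picture is of the moment at which its call begins. There is no depth.
- robot.close_job(): hands the job in; it is judged then, once.
The state is a dict: "time": time; "joint_positions": joint angles; "qvel": joint speeds; "joint_torque": joint torques, N m; "tool_pos": TCP position; "ee_rot": TCP orientation; "wrist_force": force on the tool from outside, world axes, zero at the start; "wrist_torque": the same for the moment, N m; "width": finger opening in m; "finger_force": force on a finger pad.
Only numpy, scipy, OpenCV 4.12 (cv2) and the standard library are available. Lean on these libraries where they do the work, as an engineer would, in place of code of your own. Each camera call takes 0.05 s, during which the arm holds its last target. There are 200 camera calls.

## Working session

There is one attempt and no reset: what is moved stays moved. The work goes in short steps, Python scripts to look and compute and a tool call to move; the robot and the scene stay as the last step left them, time stands still between calls to the robot, and variables do not carry over. Pictures are saved under pics/ and viewed, at most 10 in all, crops included, and the job is handed in when it is done.

Besides the shell and the picture viewer there is one more tool, called after "Call:" as a command line: name --argument value ..., lists and objects as JSON in quotes. carry_out: Moves the arm, as the interface text tells. Shift numbers are shares of 0.15 m and turn numbers shares of 180 degrees, none past 1 either way. Its arguments: {"type":"object","properties":{"motion":{"type":"string"},"grip":{"type":"number"}},"required":["motion"]}

```bash
mkdir -p pics
cat > h.py <<'E'
import numpy as np,cv2
from bench import robot,snapshot
def shot(n,f=None):
    s=snapshot(n)
    if f: cv2.imwrite('pics/'+f,s['image'][:,:,::-1])
    return s
def ray(s,u,v):
    P=np.array(s['pose']);d=np.array([(u-s['cx'])/s['fx'],-(v-s['cy'])/s['fy'],-1.])
    return P[:3,3],P[:3,:3]@d
def plane(s,u,v,z):
    o,d=ray(s,u,v);return o+d*(z-o[2])/d[2]
def proj(s,p):
    P=np.array(s['pose']);c=P[:3,:3].T@(np.array(p)-P[:3,3])
    return s['cx']+s['fx']*c[0]/-c[2], s['cy']-s['fy']*c[1]/-c[2]
E
python3 - <<'E'
from h import *
for n in('top','side'):
    s=shot(n,n+'1.png');print(n,[k for k in s],s['fx'],s['fy'],s['cx'],s['cy'],np.round(s['pose'],3).tolist(),{k:s[k] for k in s if k not in('image','pose','fx','fy','cx','cy')})
print(robot.get_obs())
E
```

```text
top ['image', 'fx', 'fy', 'cx', 'cy', 'pose'] 409.8056518292834 409.8056518292834 279.6154990802983 207.37519360125302 [[0.035, 0.974, -0.224, 0.308], [-0.999, 0.033, -0.01, -0.028], [-0.002, 0.225, 0.974, 1.086], [0.0, 0.0, 0.0, 1.0]] {}
side ['image', 'fx', 'fy', 'cx', 'cy', 'pose'] 427.603896515034 427.603896515034 282.5496461649949 216.44298338496665 [[-0.999, 0.026, -0.022, 0.513], [-0.034, -0.787, 0.616, 0.531], [-0.001, 0.616, 0.788, 0.789], [0.0, 0.0, 0.0, 1.0]] {}
{'time': 0.1, 'joint_positions': array([-1.41711660e+00,  8.78618305e-02,  1.37209638e+00, -2.06997508e-05,
        1.68361657e+00, -1.03117631e-01]), 'qvel': array([ 0.00162123, -0.00165718, -0.00434473,  0.00047459,  0.00092394,
       -0.001393  ]), 'joint_torque': array([ 1.91196887e-03, -3.41251552e+01, -3.03302264e+01,  7.19237770e-02,
        3.03742499e-02, -1.01951528e-04]), 'tool_pos': array([ 0.13959773, -0.53149861,  0.21843516]), 'ee_rot': array([-3.13961893e+00, -1.83567231e-04,  2.56794868e-01]), 'wrist_force': array([ 0.58051033, -0.50106881,  0.37639845]), 'wrist_torque': array([-0.00471004, -0.0130019 , -0.0792052 ]), 'finger_force': 0.0, 'width': 0.09385759230546149}
```

View pics/top1.png

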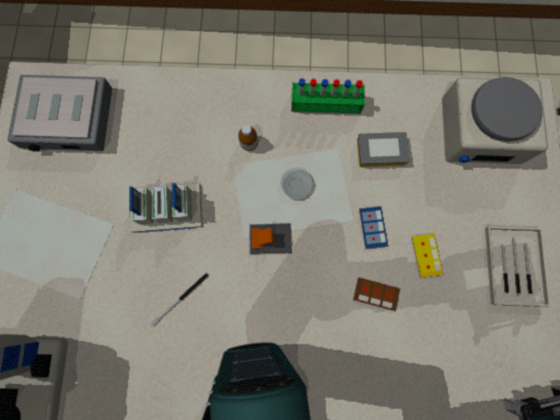

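View pics/side1.png

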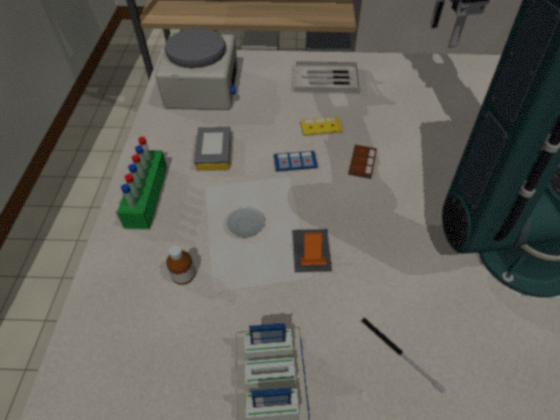

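Top view: the candidates for the carrier are blue (373,228), yellow (428,255), brown (376,293), the stored blue ones (137,203) and (178,200), and blue items in the left tray (20,357). I choose the blue plate at (373,228), which lies flat on the bench. The rest is at (270,238) with its lip towards +y, and the docks are at (165,205) with the middle one empty. I check these in one close crop montage.

Run:
```python
from h import *
T=cv2.imread('pics/top1.png');S=cv2.imread('pics/side1.png')
def c(I,u,v,w,h,W,H): return cv2.resize(I[v:v+h,u:u+w],(W,H),interpolation=cv2.INTER_CUBIC)
a=np.vstack([np.hstack([c(T,120,175,90,65,400,289),c(T,240,215,60,43,400,289)]),np.hstack([c(S,230,315,90,67+20,400,300),c(T,345,200,60,50,400,300)])])
cv2.imwrite('pics/m1.png',a)
s=shot('top');hsv=cv2.cvtColor(s['image'],cv2.COLOR_RGB2HSV)
t=shot('side');hs2=cv2.cvtColor(t['image'],cv2.COLOR_RGB2HSV)
def comps(h,lo,hi,mn,box=None):
    m=cv2.inRange(h,np.array(lo),np.array(hi))
    m=cv2.morphologyEx(m,cv2.MORPH_CLOSE,np.ones((3,3)))
    n,l,st,ce=cv2.connectedComponentsWithStats(m)
    for i in range(1,n):
        if st[i][4]>=mn: print(st[i],ce[i].round(1),[np.round(x,1).tolist() if not np.isscalar(x) else x for x in cv2.minAreaRect(np.argwhere(l==i)[:,::-1].astype(np.float32))])
for nm,h in(('top',hsv),('side',hs2)):
    print(nm,'blue');comps(h,(100,110,40),(125,255,255),40)
    print('orange');comps(h,(3,190,120),(14,255,255),60)
```

```text
top blue
[460 156  10   6  53] [464.1 158.5] [[464.5, 158.5], [9.0, 5.0], 0.0]
[172 184   5  23  88] [173.7 195.8] [[174.0, 195.0], [22.0, 4.0], 90.0]
[130 187   4  24  84] [131.4 198.8] [[131.5, 198.5], [23.0, 3.0], 90.0]
[360 207  27  41 314] [371.2 228.1] [[373.1, 227.2], [40.2, 21.4], 80.83765411376953]
[  0 342  39  30 693] [ 17.8 355.8] [[18.9, 356.4], [23.5, 42.1], 80.53767395019531]
orange
[252 228  19  20 298] [260.3 236.6] [[261.0, 237.5], [19.0, 18.0], 90.0]
side blue
[136 146   7   8  43] [139.1 149.4] [[139.0, 149.5], [7.0, 6.0], 90.0]
[275 152  42  19 201] [295.1 163.5] [[295.4, 161.0], [15.2, 40.8], 85.36454010009766]
[129 164   8   9  50] [132.5 167.7] [[132.4, 167.9], [7.6, 6.6], 71.56504821777344]
[122 184   8   9  58] [125.6 188.3] [[125.5, 188.0], [8.0, 7.0], 90.0]
[250 324  35  17 232] [269.4 328.2] [[267.0, 332.0], [16.0, 34.0], 90.0]
[252 388  39  15 280] [272.2 393. ] [[270.9, 393.0], [37.8, 14.0], 6.340191841125488]
orange
[305 234  16  26 398] [312.5 246.1] [[312.5, 246.5], [25.0, 15.0], 90.0]
```

View pics/m1.png

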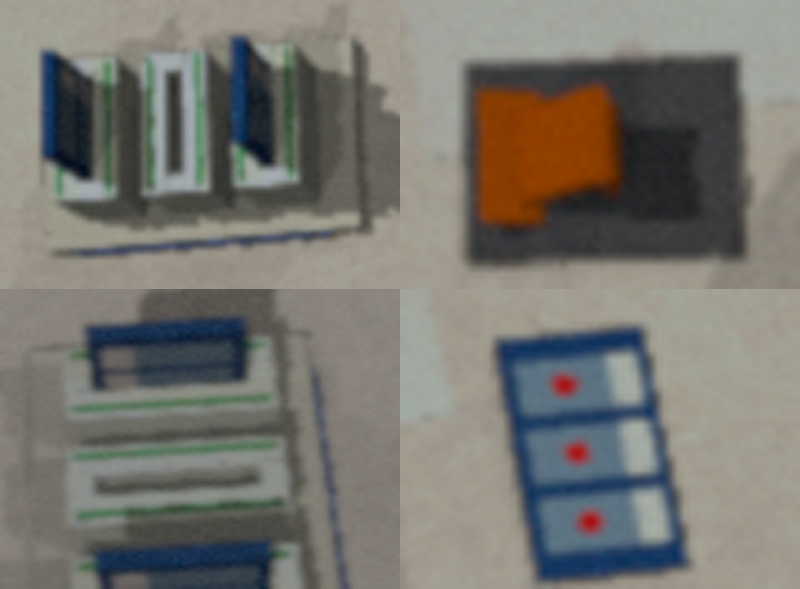

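The crop confirms the blue plate, which has three slide windows with red dots, at about (373,228) in the top view. The middle dock's slot is empty, and the rest's lip is on its +y side. Next I measure.

```bash
cat >> h.py <<'E'
def avg(n,k=4):
    ss=[snapshot(n) for _ in range(k)];s=ss[0];s['image']=np.mean([x['image'] for x in ss],0).clip(0,255).astype(np.uint8);return s
def rect(s,mask,z):
    """min-area rectangle of the largest blob, corners cast on plane z: centre, sizes, yaw of long side"""
    c=max(cv2.findContours(mask,cv2.RETR_EXTERNAL,cv2.CHAIN_APPROX_NONE)[0],key=cv2.contourArea)
    p=np.array([plane(s,u,v,z)[:2]*1000 for u,v in c[:,0]],np.float32)
    (c0,wh,a)=cv2.minAreaRect(p); a=a if wh[0]>wh[1] else a+90
    return np.round(c0,1),np.round(sorted(wh),1),round((a+90)%180-90,1)
def up(s,box,k=6):
    """upscaled hsv crop, with scaled calibration"""
    u,v,w,h=box;I=cv2.resize(s['image'][v:v+h,u:u+w],None,fx=k,fy=k,interpolation=cv2.INTER_CUBIC)
    q=dict(s,image=I,fx=s['fx']*k,fy=s['fy']*k,cx=(s['cx']-u+.5)*k-.5,cy=(s['cy']-v+.5)*k-.5);return q,cv2.cvtColor(I,cv2.COLOR_RGB2HSV)
E
python3 - <<'E'
from h import *
T=avg('top');S=avg('side')
R=lambda h,lo,hi:cv2.inRange(h,np.array(lo),np.array(hi))
for nm,s,b in(('top',T,(350,198,48,60)),('side',S,(265,143,62,36))):
    q,h=up(s,b);m=R(h,(95,60,20),(130,255,255));m=cv2.morphologyEx(m,cv2.MORPH_CLOSE,np.ones((41,41)))
    print(nm,'carrier',rect(q,m,.008))
for nm,s,b in(('top',T,(243,215,55,44)),('side',S,(285,222,54,56))):
    q,h=up(s,b);m=((h[...,2]<105)|(h[...,1]>140)).astype(np.uint8)*255
    print(nm,'base',rect(q,m,.006))
    mo=R(h,(3,150,80),(16,255,255));c=max(cv2.findContours(mo,0,2)[0],key=cv2.contourArea);x,y,w,hh=cv2.boundingRect(c)
    print(' orange bbox px',x/6+b[0],y/6+b[1],(x+w)/6+b[0],(y+hh)/6+b[1])
for nm,s,b in(('top',T,(149,183,20,40)),('side',S,(242,350,57,28))):
    q,h=up(s,b);g=R(h,(40,50,20),(85,255,255))
    for c in cv2.findContours(g,0,2)[0]:
        if cv2.contourArea(c)>150:
            mm=np.zeros_like(g);cv2.drawContours(mm,[c],-1,255,-1);print(nm,'stripe',rect(q,mm,.066))
    print(nm,'vals',np.percentile(h[...,2],[5,25,50,75,95]))
    cv2.imwrite(f'pics/d_{nm}.png',cv2.resize(q['image'][...,::-1],None,fx=2,fy=2))
E
```

```text
top carrier (array([ 510.8, -267.8]), array([ 60. , 109.3]), 8.6)
side carrier (array([ 509.1, -265. ]), array([ 61. , 107.7]), 8.4)
top base (array([471. ,   4.8]), array([ 81.6, 112.7]), -86.7)
 orange bbox px 251.5 227.66666666666666 272.6666666666667 248.5
side base (array([469.2,   6.6]), array([ 82.4, 115.1]), -86.5)
 orange bbox px 300.5 232.5 326.1666666666667 265.3333333333333
top stripe (array([545.6, 306.9]), array([ 4.7, 75.5]), 6.0)
top stripe (array([549. , 278.8]), array([ 5.6, 76.9]), 6.9)
top vals [ 56.  74. 123. 149. 171.]
side stripe (array([520.4, 302.6]), array([ 2.4, 28.5]), 1.9)
side stripe (array([546., 278.]), array([ 3.3, 75.7]), 6.6)
side vals [ 80. 102. 117. 132. 143.]
```

Run:
```python
from h import *
T=shot('top');S=shot('side')
print('top plate back edge',plane(T,272.2,234,.062)-[0,-.0359,0],' lip tip',plane(T,251.2,237,.022)-[0,.0139,0])
print('side lip tip',plane(S,313,264.8,.020)-[0,.0139,0],'side plate top (front-back)',plane(S,312.5,232.2,.064)-[0,-.032,0])
for z in (.016,): print(plane(S,299.9,262,.02),plane(S,325.7,262,.02),plane(S,304.5,236,.06),plane(S,321,236,.06))
# current tool axes
from scipy.spatial.transform import Rotation as R
o=robot.get_obs();print(R.from_euler('xyz',o['ee_rot']).as_matrix().round(3).tolist(),o['time'])
```

```text
top plate back edge [0.47385205 0.03504572 0.062     ]  lip tip [0.47051743 0.04101358 0.022     ]
side lip tip [0.4667782  0.04172164 0.02      ] side plate top (front-back) [0.46972201 0.03513557 0.064     ]
[0.49431843 0.04964859 0.02      ] [0.43994965 0.04783635 0.02      ] [0.48628545 0.01059648 0.06      ] [0.45180862 0.00945127 0.06      ]
[[0.967, 0.254, 0.0], [0.254, -0.967, -0.0], [-0.0, 0.0, -1.0]] 0.7
```

Cross-checks hold: the carrier measures 60 x 109 mm and the base 82 x 113 mm. Carrier centre is (0.510,-0.2665) with yaw 8.5°, the rest seat is about (0.468,0.037) with yaw 3.4°, and the dock is about (0.547,0.293) with yaw 6.5°. I will grip 22 mm from the far end.

Call:
carry_out --motion "0.33 -0.1 0 0;0.66 -0.2 0 0;1 -0.35 0 0;1 -0.35 0 0;1 -0.35 0 0;1 -0.35 0 0;1 -0.35 0 0;1 -0.35 0 0" --grip 1

```text
time: 1.5
tool_pos: [0.2703, -0.444, 0.2193]
ee_rot: [-3.141, 0.0, 0.254]
wrist_force: [0.5, -0.1, 0.0]
width: 0.0937
finger_force: 0.0
```

Call:
carry_out --motion "0.33 -0.1 0 0;0.66 -0.2 0 0;1 -0.35 0 0;1 -0.35 0 0;1 -0.35 0 0;1 -0.35 0 0;1 -0.35 0 0;1 -0.35 0 0"

```text
time: 2.3
tool_pos: [0.402, -0.3554, 0.2195]
ee_rot: [3.141, 0.0, 0.254]
wrist_force: [-0.6, 0.4, -0.9]
width: 0.0942
finger_force: 0.0
```

Call:
carry_out --motion "0.33 -0.1 0 0;0.66 -0.2 0 0.034;1 -0.35 0 0.034;1 -0.35 0 0.034;1 -0.35 0 0.034;1 -0.35 0 0.034;1 -0.35 0 0.034;1 -0.35 0 0.034"

```text
time: 3.1
tool_pos: [0.5338, -0.2667, 0.2198]
ee_rot: [3.141, -0.0, 0.148]
wrist_force: [0.2, -0.8, 0.3]
width: 0.0938
finger_force: 0.0
```

```bash
cat >> h.py <<'E'
from scipy.spatial.transform import Rotation as Ro
def need(x,y,z,yawdeg):
    "shift and turn shares from the measured pose to a TCP target"
    o=robot.get_obs();M=Ro.from_euler('xyz',o['ee_rot']).as_matrix()
    d=M.T@(np.array([x,y,z])-o['tool_pos'])/.15
    t=(np.degrees(o['ee_rot'][2])-yawdeg+180)%360-180
    print('t',round(o['time'],2),'tcp',(o['tool_pos']*1000).round(1),'rpy',np.degrees(o['ee_rot']).round(1),'F',o['wrist_force'].round(1),'w',round(o['width']*1000,1),'ff',round(o['finger_force'],1),'-> need',d.round(3),round(t/180,4))
E
python3 -c "
from h import *
need(.5426,-.2616,.015,8.5)"
```

```text
t 3.1 tcp [ 533.8 -266.7  219.8] rpy [180.   -0.    8.5] F [ 0.2 -0.8  0.3] w 93.8 ff 0.0 -> need [ 0.063 -0.026  1.366] -0.0002
```

Call:
carry_out --motion "0.06 -0.026 0.2 0;0.06 -0.026 0.45 0;0.06 -0.026 0.7 0;0.06 -0.026 0.9 0;0.06 -0.026 1 0;0.06 -0.026 1 0;0.06 -0.026 1 0;0.06 -0.026 1 0"

```text
time: 3.9
tool_pos: [0.5446, -0.2612, 0.0722]
ee_rot: [3.139, -0.004, 0.15]
wrist_force: [0.2, -0.5, -0.0]
width: 0.0939
finger_force: 0.0
```

```bash
python3 -c "
from h import *
need(.5426,-.2616,.0155,8.5)
shot('side','s2.png')
I=cv2.imread('pics/s2.png')[100:220,200:400];cv2.imwrite('pics/s2c.png',cv2.resize(I,None,fx=3.5,fy=3.5,interpolation=2))"
```

```text
t 3.9 tcp [ 544.6 -261.2   72.2] rpy [179.8  -0.2   8.6] F [ 0.2 -0.5 -0. ] w 93.9 ff 0.0 -> need [-0.015 -0.001  0.378] 0.0004
```

View pics/s2c.png

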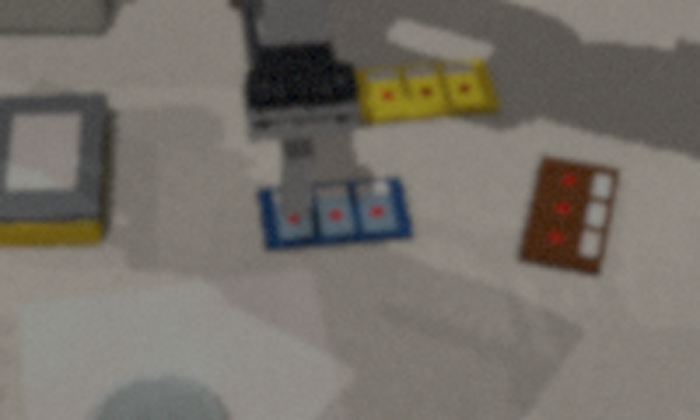

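The crop shows the gripper above the blue plate's far end, with the finger at about crop pixel (300,170). The yellow and brown look-alikes are clear. I descend and close.

Call:
carry_out --motion "-0.01 0 0.12 0;-0.01 0 0.24 0;-0.01 0 0.32 0;-0.01 0 0.36 0;-0.01 0 0.375 0;-0.01 0 0.375 0;-0.01 0 0.375 0;-0.01 0 0.375 0"

```text
time: 4.75
tool_pos: [0.5425, -0.2608, 0.0144]
ee_rot: [3.14, -0.002, 0.15]
wrist_force: [-0.2, 0.6, 2.6]
width: 0.094
finger_force: 1.6
```

Call:
carry_out --motion "0 0 0 0;0 0 0 0;0 0 0 0;0 0 0 0;0 0 0 0;0 0 0 0;0 0 0 0;0 0 0 0" --grip -1

```text
time: 5.55
tool_pos: [0.5426, -0.2604, 0.0143]
ee_rot: [3.141, -0.002, 0.15]
wrist_force: [-0.2, 1.8, 6.4]
width: 0.0595
finger_force: 30.4
```

Call:
carry_out --motion "0 0 -0.05 0;0 0 -0.15 0;0 0 -0.3 0;0 0 -0.5 0;0 0 -0.7 0;0 0 -0.85 0;0 0 -0.9 0;0 0 -0.9 0"

```text
time: 6.35
tool_pos: [0.5424, -0.2609, 0.1499]
ee_rot: [3.139, -0.002, 0.15]
wrist_force: [0.2, 0.4, -0.8]
width: 0.0596
finger_force: 29.8
```

```bash
python3 -c "
from h import *
need(.4625,.1,.15,93.4)
shot('side','s3.png');I=cv2.imread('pics/s3.png')[60:180,200:400];cv2.imwrite('pics/s3c.png',cv2.resize(I,None,fx=3.5,fy=3.5,interpolation=2))"
```

```text
t 6.35 tcp [ 542.4 -260.9  149.9] rpy [ 1.799e+02 -1.000e-01  8.600e+00] F [ 0.2  0.4 -0.8] w 59.6 ff 29.8 -> need [-0.167 -2.458 -0.006] -0.4712
```

View pics/s3c.png

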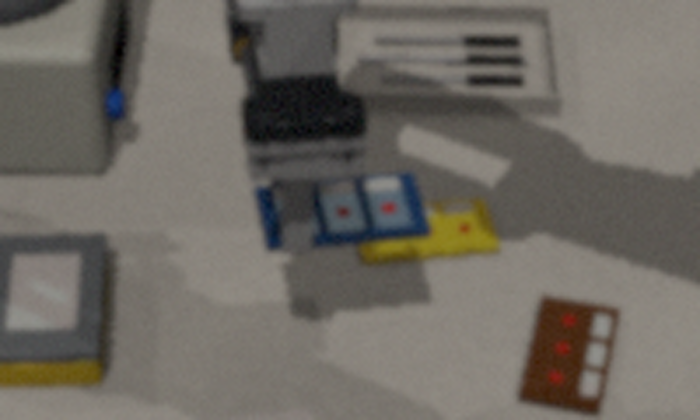

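Held level, with the carrier spanning crop pixels (265,215) to (425,205). Next I carry it to the rest.

Call:
carry_out --motion "-0.01 -0.08 0 0;-0.02 -0.22 0 0;-0.03 -0.4 0 0;-0.04 -0.58 0 0;-0.05 -0.76 0 0;-0.06 -0.92 0 0;-0.06 -1 0 0;-0.06 -1 0 0"

```text
time: 7.2
tool_pos: [0.5095, -0.1116, 0.1471]
ee_rot: [-3.141, 0.002, 0.152]
wrist_force: [0.6, -0.4, -0.8]
width: 0.0598
finger_force: 29.8
```

Call:
carry_out --motion "-0.01 -0.08 0 -0.03;-0.02 -0.22 0 -0.07;-0.03 -0.4 0 -0.11;-0.04 -0.58 0 -0.15;-0.05 -0.76 0 -0.19;-0.06 -0.92 0 -0.23;-0.06 -1 0 -0.25;-0.06 -1 0 -0.25"

```text
time: 8.0
tool_pos: [0.479, 0.034, 0.1477]
ee_rot: [-3.141, 0.001, 0.937]
wrist_force: [0.1, 0.2, -0.9]
width: 0.0597
finger_force: 29.8
```

```bash
python3 -c "
from h import *
need(.4656,.078,.15,93.4)"
```

```text
t 8.0 tcp [479.   34.  147.7] rpy [-180.     0.    53.7] F [ 0.1  0.2 -0.9] w 59.7 ff 29.8 -> need [ 0.183 -0.246 -0.015] -0.2207
```

Call:
carry_out --motion "0.02 -0.03 0 -0.03;0.06 -0.08 0 -0.07;0.1 -0.14 0 -0.11;0.14 -0.2 0 -0.15;0.18 -0.246 0 -0.19;0.18 -0.246 0 -0.22;0.18 -0.246 0 -0.22;0.18 -0.246 0 -0.22"

```text
time: 8.8
tool_pos: [0.4658, 0.0762, 0.1479]
ee_rot: [-3.141, 0.001, 1.622]
wrist_force: [-0.2, -0.0, -1.4]
width: 0.0597
finger_force: 29.8
```

```bash
python3 - <<'E'
from h import *
need(.4656,.078,.0953,93.4)
E
cat >> h.py <<'E'
def blue(s,box):
    q,h=up(s,box,4);m=cv2.inRange(h,np.array((95,60,20)),np.array((130,255,255)));return q,cv2.morphologyEx(m,cv2.MORPH_CLOSE,np.ones((25,25)))
E
python3 - <<'E'
from h import *
s=shot('top');q,m=blue(s,(220,195,85,80))
print(rect(q,m,.138))
E
```

```text
t 8.8 tcp [465.8  76.2 147.9] rpy [-180.    0.   93.] F [-0.2 -0.  -1.4] w 59.7 ff 29.8 -> need [ 0.012 -0.     0.351] -0.0025
(array([499.1,  19.6]), array([ 65.3, 113.9]), 2.1)
```

Call:
carry_out --motion "0.01 0 0.12 0;0.012 0 0.27 0;0.012 0 0.4 0;0.012 0 0.45 0;0.011 0 0.515 0;-0.01 0 0.57 0;-0.04 0 0.615 0;-0.04 0 0.615 0"

```text
time: 9.65
tool_pos: [0.4663, 0.0709, 0.0558]
ee_rot: [3.141, -0.0, 1.626]
wrist_force: [0.5, 2.4, 0.0]
width: 0.0597
finger_force: 30.0
```

```bash
python3 -c "
from h import *
need(.4656,.0698,.0557,93.4)
shot('side','s4.png');I=cv2.imread('pics/s4.png')[160:300,220:400];cv2.imwrite('pics/s4c.png',cv2.resize(I,None,fx=4,fy=4,interpolation=2))"
```

```text
t 9.65 tcp [466.3  70.9  55.8] rpy [179.9  -0.   93.2] F [0.5 2.4 0. ] w 59.7 ff 30.0 -> need [-0.007 -0.005  0.001] -0.0013
```

View pics/s4c.png

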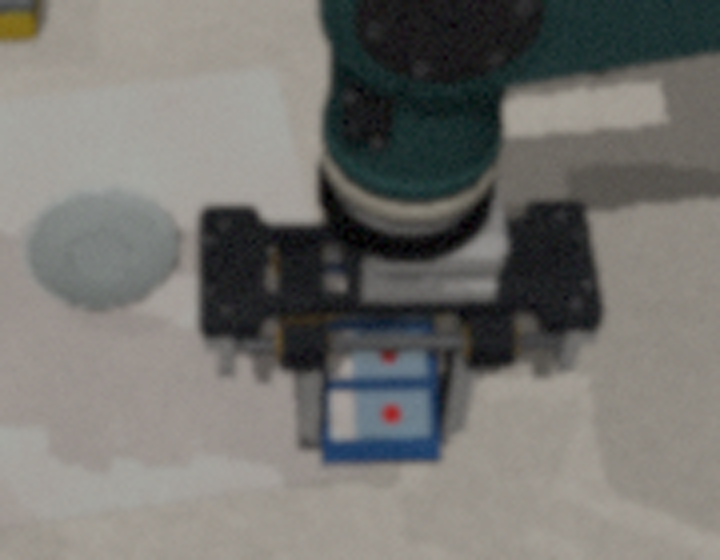

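The crop shows the plate in the fingers, its lower end edge at about crop (323–440,460). I check its tilt numerically.

```bash
python3 - <<'E'
from h import *
s=shot('side')
for f in (0,10,20,30):
    c,n=np.cos(np.radians(f)),np.sin(np.radians(f))
    P=lambda a,b:[round(float(x),1) for x in proj(s,(.466,(70.9+a*c+b*n)/1000,(45.5-a*n+b*c)/1000))]
    print(f,'L bottom',P(22,-4),'L top',P(22,4),'divider 1/2 (~a=-12?)',P(-15,4),)
E
python3 - <<'E'
import cv2,numpy as np
I=cv2.imread('pics/s4.png');h=cv2.cvtColor(cv2.GaussianBlur(I,(3,3),0),cv2.COLOR_BGR2HSV)
print(h[235:282,308].tolist()[::1])
E
```

```text
0 L bottom [314.2, 275.1] L top [314.4, 273.0] divider 1/2 (~a=-12?) [314.2, 257.3]
10 L bottom [314.0, 275.6] L top [314.3, 274.2] divider 1/2 (~a=-12?) [314.2, 257.0]
20 L bottom [313.9, 275.8] L top [314.2, 275.0] divider 1/2 (~a=-12?) [314.3, 257.0]
30 L bottom [313.8, 275.6] L top [314.1, 275.6] divider 1/2 (~a=-12?) [314.4, 257.1]
[[120, 23, 33], [120, 26, 30], [113, 33, 31], [114, 34, 38], [109, 60, 47], [108, 96, 53], [109, 100, 61], [107, 63, 73], [106, 33, 84], [110, 18, 85], [110, 10, 80], [105, 7, 78], [105, 18, 86], [99, 25, 102], [101, 24, 119], [101, 21, 132], [104, 20, 139], [106, 24, 140], [106, 33, 133], [108, 60, 120], [108, 99, 106], [107, 105, 102], [109, 61, 112], [110, 24, 127], [110, 11, 137], [113, 7, 141], [110, 5, 142], [100, 5, 142], [100, 5, 142], [105, 7, 142], [98, 7, 142], [100, 5, 142], [100, 5, 141], [107, 13, 137], [108, 36, 126], [108, 88, 113], [107, 145, 104], [107, 172, 101], [107, 167, 99], [108, 126, 99], [111, 59, 104], [128, 9, 116], [11, 15, 135], [12, 18, 142], [18, 21, 144], [18, 22, 149], [18, 21, 155]]
```

Run:
```python
from h import *
s=avg('top',3)
for f in (0,10,20,30):
    c,n=np.cos(np.radians(f)),np.sin(np.radians(f))
    P=lambda a,b:[round(float(x),1) for x in proj(s,(.466,(70.9+a*c+b*n)/1000,(45.5-a*n+b*c)/1000))]
    print(f,'U top',P(-88,4),'L top',P(22,4))
h=cv2.cvtColor(s['image'],cv2.COLOR_RGB2HSV)
for v in(228,234,242,246): print(v,[(u,int(h[v,u,0]),int(h[v,u,1]),int(h[v,u,2])) for u in range(256,282) ] if 0 else ''.join('B' if 98<h[v,u,0]<128 and h[v,u,1]>70 else 'o' if h[v,u,0]<16 and h[v,u,1]>140 else '.' for u in range(220,290)))
I=s['image'][200:270,215:305,::-1];cv2.imwrite('pics/t5c.png',cv2.resize(I,None,fx=7,fy=7,interpolation=2))
```

```text
0 U top [278.5, 238.0] L top [235.5, 236.6]
10 U top [277.7, 237.1] L top [235.5, 236.8]
20 U top [275.8, 236.1] L top [235.8, 237.1]
30 U top [272.8, 235.2] L top [236.4, 237.3]
228 ........................................BB..........BBBBB.............
234 ......................................BBBB.........BBBBBB.............
242 ......................................BBBBB........BBBBBB.............
246 ......................................BBBBBBBBBBBBBBBBBBB.............
```

View pics/t5c.png

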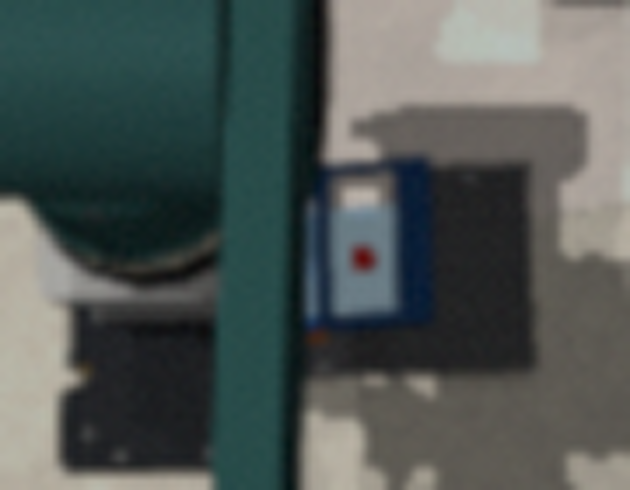

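The top crop shows the U end raised: its wide end band is at about (415,240) in the crop, u≈276.5 in the full picture, which gives about 20° of tilt. Pivoting works, so I continue the rotation.

Call:
carry_out --motion "-0.065 0.01 0.021 0;-0.125 0.01 0.022 0;-0.182 0.01 0.015 0;-0.233 0.01 -0.005 0;-0.257 0.01 0.004 0;-0.273 0.01 0.02 0;-0.273 0.01 0.02 0;-0.273 0.01 0.02 0"

```text
time: 10.7
tool_pos: [0.4694, 0.031, 0.0534]
ee_rot: [-3.141, -0.003, 1.626]
wrist_force: [-0.7, 6.3, 3.6]
width: 0.0595
finger_force: 30.0
```

Run:
```python
from h import *
need(.468,.0295,.0471,93.4)
s=avg('top',3);o=robot.get_obs()['tool_pos']*1000
for f in (30,40,50,60):
    c,n=np.cos(np.radians(f)),np.sin(np.radians(f))
    P=lambda a,b:[round(float(x),1) for x in proj(s,(.468,(o[1]+a*c+b*n)/1000,(o[2]-10.3-a*n+b*c)/1000))]
    print(f,'U back',P(-88,-4),'U top',P(-88,4))
h=cv2.cvtColor(s['image'],cv2.COLOR_RGB2HSV)
for v in range(222,258,4): print(v,''.join('B' if 98<h[v,u,0]<128 and h[v,u,1]>70 else 'o' if h[v,u,0]<16 and h[v,u,1]>140 else '.' for u in range(240,290)))
```

```text
t 10.7 tcp [469.4  31.   53.4] rpy [-180.    -0.2   93.2] F [-0.7  6.3  3.6] w 59.5 ff 30.0 -> need [-0.009 -0.01   0.042] -0.0013
30 U back [290.7, 235.6] U top [289.1, 235.1]
40 U back [287.4, 234.6] U top [285.4, 234.1]
50 U back [283.2, 233.7] U top [280.7, 233.3]
60 U back [278.2, 232.9] U top [275.3, 232.5]
222 ..................................................
226 ..........................................BB......
230 ........................................BBBB......
234 ........................................BBBB......
238 ........................................BBBB......
242 .......................................BBBBB......
246 ........................BB........................
250 ..................................................
254 ..................................................
```

Tilt is now about 49°, with forces of a few newtons. I do the final seating and press lightly.

Call:
carry_out --motion "-0.01 -0.005 0.01 0;-0.017 -0.008 0.02 0;-0.02 -0.01 0.028 0;-0.018 -0.01 0.035 0;-0.014 -0.01 0.04 0;-0.014 -0.01 0.043 0;-0.014 -0.01 0.043 0;-0.014 -0.01 0.043 0"

```text
time: 11.65
tool_pos: [0.4698, 0.028, 0.0492]
ee_rot: [3.137, -0.0, 1.626]
wrist_force: [-1.9, 4.7, 11.1]
width: 0.0595
finger_force: 30.0
```

```bash
cat > tilt.py <<'E'
from h import *
need(.468,.0295,.0471,93.4)
s=avg('top',3);o=robot.get_obs()['tool_pos']*1000
for f in (45,50,55,60,65):
    c,n=np.cos(np.radians(f)),np.sin(np.radians(f))
    P=lambda a,b:[round(float(x),1) for x in proj(s,(.468,(o[1]+a*c+b*n)/1000,(o[2]-10.3-a*n+b*c)/1000))]
    print(f,'U back',P(-88,-4),'U top',P(-88,4))
h=cv2.cvtColor(s['image'],cv2.COLOR_RGB2HSV)
for v in range(222,250,4): print(v,''.join('B' if 98<h[v,u,0]<128 and h[v,u,1]>70 else 'o' if h[v,u,0]<16 and h[v,u,1]>140 else '.' for u in range(240,290)))
E
python3 tilt.py
```

```text
t 11.65 tcp [469.8  28.   49.2] rpy [179.8  -0.   93.2] F [-1.9  4.7 11.1] w 59.5 ff 30.0 -> need [ 0.011 -0.012  0.014] -0.0013
45 U back [286.7, 234.5] U top [284.4, 234.0]
50 U back [284.4, 234.0] U top [281.9, 233.6]
55 U back [282.0, 233.6] U top [279.3, 233.2]
60 U back [279.4, 233.2] U top [276.5, 232.9]
65 U back [276.6, 232.9] U top [273.6, 232.5]
222 ..................................................
226 ..................................................
230 ..................................................
234 ..................................................
238 .........................................B........
242 ........................................BB........
246 ..................................................
```

The lower edge is on the lip at 11 N with tilt of about 56°. I release.

Call:
carry_out --motion "0 0 0 0;0 0 0 0;0 0 0 0;0 0 0 0;0 0 0 0;0 0 0 0;0 0 0 0;0 0 0 0" --grip 1

```text
time: 12.6
tool_pos: [0.4682, 0.0282, 0.0465]
ee_rot: [-3.142, 0.0, 1.627]
wrist_force: [-0.4, -0.3, 1.0]
width: 0.094
finger_force: 0.0
```

```bash
python3 tilt.py
```

```text
t 12.6 tcp [468.2  28.2  46.5] rpy [-180.     0.    93.2] F [-0.4 -0.3  1. ] w 94.0 ff 0.0 -> need [ 0.009 -0.001 -0.004] -0.0011
45 U back [286.6, 234.6] U top [284.3, 234.2]
50 U back [284.4, 234.2] U top [281.8, 233.8]
55 U back [281.9, 233.8] U top [279.2, 233.4]
60 U back [279.3, 233.4] U top [276.5, 233.0]
65 U back [276.6, 233.1] U top [273.5, 232.7]
222 ..................................................
226 ..................................................
230 ..................................................
234 ..................................................
238 ..................................................
242 ........................................BB........
246 ..................................................
```

Call:
carry_out --motion "0 0 -0.15 0;0 0 -0.35 0;0 0 -0.6 0;0 0 -0.8 0;0.2 0 -1 0;0.5 0 -1 0;0.8 0 -1 0;1 0 -1 0"

```text
time: 13.55
tool_pos: [0.4595, 0.1804, 0.197]
ee_rot: [3.141, -0.001, 1.628]
wrist_force: [0.2, -0.1, -0.9]
width: 0.0944
finger_force: 0.0
```

Run:
```python
from h import *
need(.4705,-.0075,.108,93.4)
s=avg('top',3);t=avg('side',3)
h=cv2.cvtColor(s['image'],cv2.COLOR_RGB2HSV)
for v in range(216,262,3): print(v,''.join('B' if 98<h[v,u,0]<128 and h[v,u,1]>60 else 'o' if h[v,u,0]<16 and h[v,u,1]>140 else '.' for u in range(240,290)))
# expected
seat=np.array([.468,.037,.016]);a=np.radians(3.4);yx=np.array([-np.sin(a),np.cos(a),0]);xx=np.array([np.cos(a),np.sin(a),0]);zz=np.array([0,0,1])
upv=-.5*yx+.866*zz;out=.866*yx+.5*zz
for w in(-.03,.03):
  for d,b in((.11,0),(.11,.008),(0,.008)):
    p=seat+xx*w+upv*d+out*b;print(w,d,b,np.round(proj(s,p),1),np.round(proj(t,p),1))
I=np.hstack([cv2.resize(s['image'][200:270,215:305],None,fx=4.4,fy=4.4,interpolation=2),cv2.resize(t['image'][200:270,265:355],None,fx=4.4,fy=4.4,interpolation=2)])
cv2.imwrite('pics/t6.png',I[...,::-1])
```

```text
t 13.55 tcp [459.5 180.4 197. ] rpy [179.9  -0.   93.3] F [ 0.2 -0.1 -0.9] w 94.4 ff 0.0 -> need [-1.255e+00  1.000e-03  5.920e-01] -0.0007
216 ..................................................
219 ..................................................
222 ....................................BBBB..........
225 ................BBBBBB......B.......BBBBBB........
228 .............BB......B......BB..BBBBBBBBBB........
231 ...........oo.B.....BBBB...BBBBBBBBBBBBBBB........
234 ............o.BBB..BBBBB...BBB..o..BBBBBBB........
237 ............o.BB....BBB.....BB.....BBBBBBB........
240 ............o.BB....BBBB....BBB....BBBBBBB........
243 ............o.BBBB...BB..B.BBBBBBBBBBBBBB.........
246 ............o.BBBBBBBBBBBBBBBB....................
249 ..................................................
252 ..................................................
255 ..................................................
258 ..................................................
261 ..................................................
-0.03 0.11 0 [279.1 244.4] [327.6 209.9]
-0.03 0.11 0.008 [276.2 244.2] [328.1 211.3]
-0.03 0 0.008 [255.5 249.8] [326.7 259.7]
0.03 0.11 0 [278.5 219.8] [298.2 210.5]
0.03 0.11 0.008 [275.6 219.5] [298.4 211.9]
0.03 0 0.008 [255.3 227.1] [298.4 260.4]
```

View pics/t6.png

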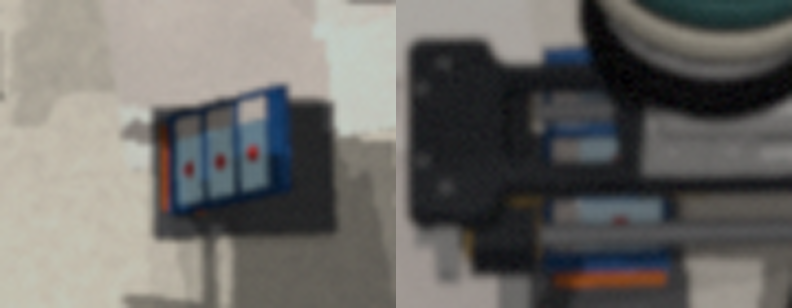

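The carrier leans on the rest, let go. In the top crop its upper end is at about (285,140), slightly flatter (~55°) than the plate, with the lower edge a few mm out on the lip. I regrip by the raised end.

Call:
carry_out --motion "-0.25 0 0 0;-0.55 0 0 0;-0.85 0 0 0;-1 0 0 0;-1 0 0 0;-1 0 0 0;-1 0 0 0;-1 0 0 0"

```text
time: 14.65
tool_pos: [0.4681, 0.0291, 0.1965]
ee_rot: [3.142, -0.0, 1.628]
wrist_force: [0.1, -0.2, 0.6]
width: 0.0941
finger_force: 0.0
```

Call:
carry_out --motion "-0.1 0 0 0;-0.2 0 0 0;-0.287 0.003 0.05 0;-0.287 0.003 0.2 0;-0.287 0.003 0.4 0;-0.287 0.003 0.55 0;-0.287 0.003 0.61 0;-0.287 0.003 0.61 0"

```text
time: 15.45
tool_pos: [0.4699, -0.0143, 0.1032]
ee_rot: [-3.138, -0.001, 1.627]
wrist_force: [-0.9, 0.2, 0.4]
width: 0.0938
finger_force: 0.0
```

```bash
python3 -c "
from h import *
need(.471,-.0125,.105,93.4)"
```

```text
t 15.45 tcp [469.9 -14.3 103.2] rpy [-179.8   -0.    93.2] F [-0.9  0.2  0.4] w 93.8 ff 0.0 -> need [ 0.011  0.008 -0.012] -0.0009
```

Call:
carry_out --motion "0.01 0.005 -0.01 0;0.01 0.005 -0.01 0;0.01 0.005 -0.01 0;0.01 0.005 -0.01 0;0.01 0.005 -0.01 0;0.01 0.005 -0.01 0;0.01 0.005 -0.01 0;0.01 0.005 -0.01 0" --grip -1

```text
time: 16.25
tool_pos: [0.4721, -0.0134, 0.1071]
ee_rot: [3.14, 0.0, 1.626]
wrist_force: [0.5, -1.4, 3.3]
width: 0.0597
finger_force: 30.0
```

Call:
carry_out --motion "0.04 0 -0.015 0;0.085 0 -0.038 0;0.13 0 -0.055 0;0.167 0 -0.07 0;0.205 0 -0.08 0;0.241 0 -0.09 0;0.275 0 -0.095 0;0.275 0 -0.095 0"

```text
time: 17.05
tool_pos: [0.4703, 0.0264, 0.1232]
ee_rot: [3.139, 0.005, 1.627]
wrist_force: [-1.1, -5.1, 8.4]
width: 0.0593
finger_force: 30.0
```

Call:
carry_out --motion "0.02 0 -0.005 0;0.035 0 -0.007 0;0.055 0 -0.008 0;0.075 0 -0.008 0;0.075 0 -0.008 0;0.075 0 -0.008 0;0.075 0 -0.008 0;0.075 0 -0.008 0"

```text
time: 17.85
tool_pos: [0.4698, 0.0375, 0.125]
ee_rot: [3.138, 0.005, 1.626]
wrist_force: [-2.3, -4.1, 12.8]
width: 0.0596
finger_force: 30.0
```

```bash
cat > vert.py <<'E'
from h import *
need(.4685,.039,.124,93.4)
o=robot.get_obs()['tool_pos']*1000
t=avg('side',3);s=avg('top',3)
g=o[2]-9.3
for f in (70,80,90,100):
    c,n=np.cos(np.radians(f)),np.sin(np.radians(f))
    P=lambda q,a,b:[round(float(x),1) for x in proj(q,(o[0]/1000,(o[1]+a*c+b*n)/1000,(g-a*n+b*c)/1000))]
    print(f,'side L front/back',P(t,96,4),P(t,96,-4),'U',P(t,-14,4),P(t,-14,-4),'top L',P(s,96,4),'U',P(s,-14,4),P(s,-14,-4))
for q,b in((t,(270,325,200,285)),(s,(220,290,215,255))):
    h=cv2.cvtColor(q['image'],cv2.COLOR_RGB2HSV)
    for v in range(b[2],b[3],2 if q is t else 3): print(v,''.join('B' if 98<h[v,u,0]<128 and h[v,u,1]>70 else 'o' if h[v,u,0]<16 and h[v,u,1]>140 else '.' for u in range(b[0],b[1])))
E
python3 vert.py
```

```text
t 17.85 tcp [469.8  37.5 125. ] rpy [179.8   0.3  93.2] F [-2.3 -4.1 12.8] w 59.6 ff 30.0 -> need [ 0.011 -0.008  0.007] -0.0013
70 side L front/back [311.8, 270.7] [311.7, 268.2] U [314.5, 226.0] [314.3, 223.8] top L [243.7, 236.7] U [255.8, 230.5] [259.0, 230.8]
80 side L front/back [311.6, 265.3] [311.6, 262.5] U [314.5, 227.1] [314.4, 224.3] top L [250.0, 237.2] U [254.7, 230.5] [258.1, 230.7]
90 side L front/back [311.5, 259.1] [311.5, 255.9] U [314.5, 228.3] [314.4, 225.0] top L [256.4, 237.6] U [253.7, 230.5] [257.1, 230.6]
100 side L front/back [311.5, 252.3] [311.5, 248.9] U [314.5, 229.6] [314.5, 225.8] top L [262.7, 237.8] U [252.7, 230.5] [256.0, 230.5]
200 .......................................................
202 .......................................................
204 .......................................................
206 .......................................................
208 .......................................................
210 .......................................................
212 .........................B.............................
214 ..
[... 2503 characters left out ...]
.........................
230 ......................................................................
233 ......................................................................
236 ......................................................................
239 ......................................................................
242 ....................................B.................................
245 ......................................................................
248 ......................................................................
251 ......................................................................
254 ......................................................................
```

Tilt is now about 86–87°. I go a few mm further and then lift.

Call:
carry_out --motion "0.015 0 0 0;0.03 0 0 0;0.04 0 0 0;0.04 0 0 0;0.04 0 0 0;0.04 0 0 0;0.04 0 0 0;0.04 0 0 0"

```text
time: 18.95
tool_pos: [0.4697, 0.0436, 0.1255]
ee_rot: [3.138, 0.005, 1.626]
wrist_force: [-2.5, -5.2, 13.0]
width: 0.0592
finger_force: 30.0
```

Call:
carry_out --motion "0 0 -0.08 0;0 0 -0.2 0;0 0 -0.4 0;0 0 -0.6 0;0 0 -0.75 0;0 0 -0.8 0;0 0 -0.8 0;0 0 -0.8 0"

```text
time: 19.75
tool_pos: [0.4677, 0.0454, 0.2402]
ee_rot: [-3.138, -0.0, 1.627]
wrist_force: [-0.0, 0.1, -2.9]
width: 0.0592
finger_force: 30.0
```

```bash
python3 vert.py | head -6
python3 - <<'E'
from h import *
t=avg('side',3)
h=cv2.cvtColor(t['image'],cv2.COLOR_RGB2HSV)
for v in range(185,262,2): print(v,''.join('B' if 98<h[v,u,0]<128 and h[v,u,1]>60 else 'o' if h[v,u,0]<16 and h[v,u,1]>140 else '.' for u in range(280,345)))
E
```

```text
t 19.75 tcp [467.7  45.4 240.2] rpy [-179.8   -0.    93.2] F [-0.   0.1 -2.9] w 59.2 ff 30.0 -> need [-0.044  0.006  0.774] -0.0011
70 side L front/back [316.3, 242.1] [316.1, 239.6] U [319.7, 189.2] [319.5, 187.0] top L [236.0, 229.9] U [248.7, 222.0] [252.4, 222.4]
80 side L front/back [316.0, 236.6] [315.9, 233.6] U [319.7, 190.4] [319.6, 187.5] top L [243.0, 230.5] U [247.5, 222.0] [251.3, 222.2]
90 side L front/back [315.8, 230.1] [315.8, 226.7] U [319.7, 191.7] [319.6, 188.1] top L [250.1, 230.9] U [246.3, 222.0] [250.1, 222.1]
100 side L front/back [315.7, 222.8] [315.7, 219.1] U [319.7, 193.1] [319.7, 189.1] top L [257.2, 231.1] U [245.2, 222.0] [248.9, 222.0]
200 .................................BB....................
185 ........................BBBBBBBBBBBBBBBBBBBBBBBBBBBBBBBBBBB......
187 ........................BBBBBBBBBBBBBBBBBBBBBBBBBBBBBBBBBBB......
189 .......................BBBBBBBBBBBBBBBBBBBBBBBBBBBBBBBBBBB.......
191 .......................BBBBBBBBBBBBBBBBBBBBBBBBBBBBBBBBBBB.......
193 .......................BB.........BBBBBBBB....BBBBBBBBBBBB.......
195 .........
[... 1666 characters left out ...]

243 ........................oooooooooooooooooo.......................
245 ........................oooooooooooooooooo.......................
247 ........................oooooooooooooooooo.......................
249 ........................oooooooooooooooooo.......................
251 ........................oooooooooooooooooo.......................
253 ........................oooooooooooooooooo.......................
255 ........................oooooooooooooooooo.......................
257 .....................oooooooooooooooooooooooo....................
259 .....................oooooooooooooooooooooooo....................
261 .....................ooooooooooooooooooooooooo...................
```

Call:
carry_out --motion "0.04 0 -0.05 0;0.15 0.05 -0.1 0;0.3 0.12 -0.13 0;0.48 0.2 -0.13 0;0.65 0.28 -0.13 0;0.76 0.33 -0.13 0;0.8 0.35 -0.13 0;0.8 0.35 -0.13 0"

```text
time: 21.0
tool_pos: [0.5142, 0.1684, 0.2613]
ee_rot: [-3.141, 0.001, 1.628]
wrist_force: [-0.2, 0.1, -1.3]
width: 0.0594
finger_force: 30.0
```

Run:
```python
from h import *
need(.5473,.2929,.26,96.5)
```

```text
t 21.0 tcp [514.2 168.4 261.3] rpy [-180.     0.    93.3] F [-0.2  0.1 -1.3] w 59.4 ff 30.0 -> need [0.816 0.267 0.008] -0.018
```

Call:
carry_out --motion "0.06 0.03 0 -0.005;0.2 0.08 0 -0.018;0.36 0.13 0 -0.018;0.54 0.19 0 -0.018;0.7 0.24 0 -0.018;0.79 0.26 0 -0.018;0.816 0.267 0.01 -0.018;0.816 0.267 0.01 -0.018"

```text
time: 21.8
tool_pos: [0.5472, 0.292, 0.2595]
ee_rot: [-3.141, 0.001, 1.683]
wrist_force: [0.1, -0.5, -0.9]
width: 0.0597
finger_force: 30.0
```

Run:
```python
from h import *
need(.5473,.2929,.26,96.5)
T=avg('top',4);S=avg('side',4)
o=robot.get_obs()['tool_pos']
for q in(T,S): print([np.round(proj(q,o+np.array([x,0,z])),1).tolist() for x in(-.03,.03) for z in(-.105,.005)])
a=cv2.resize(T['image'][165:240,115:215],None,fx=4,fy=4,interpolation=2);b=cv2.resize(S['image'][270:395,225:325],None,fx=4,fy=4,interpolation=2)
a=np.vstack([a,np.zeros((200,400,3),np.uint8)]);cv2.imwrite('pics/t7.png',np.hstack([a,b])[...,::-1])
np.savez('t7.npz',T=T['image'],S=S['image'])
```

```text
t 21.8 tcp [547.2 292.  259.5] rpy [-1.799e+02  1.000e-01  9.640e+01] F [ 0.1 -0.5 -0.9] w 59.7 ff 30.0 -> need [ 0.006  0.001 -0.003] -0.0004
[[146.9, 204.9], [130.1, 192.7], [149.7, 180.3], [133.4, 165.2]]
[[285.9, 350.6], [286.3, 319.6], [246.3, 349.3], [240.6, 318.1]]
```

View pics/t7.png

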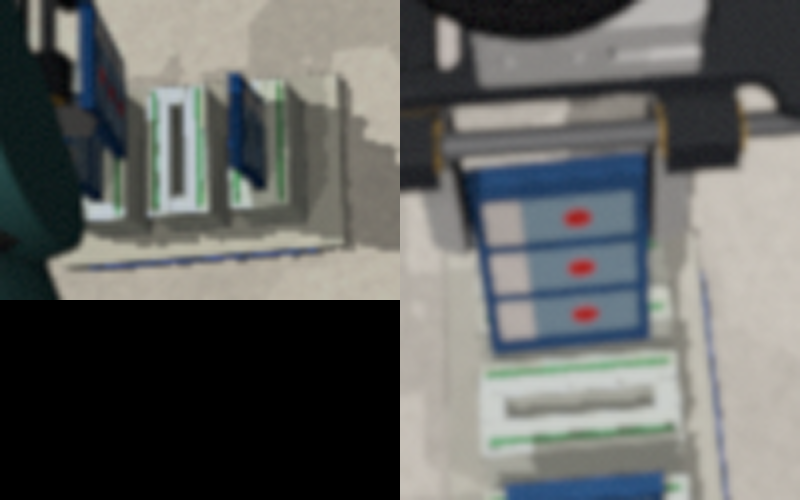

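Side crop: the carrier hangs in front of the dock, with lower edge corners at about (495,354) and (648,341). The slot mouth is at (505–655, 403), with the green stripes beside it. In the top crop the carrier's lower edge corner is at about (124,157). I triangulate from both views.

Run:
```python
from h import *
d=np.load('t7.npz')
h=cv2.cvtColor(cv2.resize(d['T'][160:225,115:165],None,fx=2,fy=2,interpolation=2),cv2.COLOR_RGB2HSV)
for y in range(0,110,3): print('%6.1f'%(160+y/2),''.join('B' if 98<h[y,x,0]<128 and h[y,x,1]>90 else 'b' if 98<h[y,x,0]<128 and h[y,x,1]>45 else 'r' if (h[y,x,0]<12 or h[y,x,0]>170) and h[y,x,1]>110 else 'G' if 40<h[y,x,0]<85 and h[y,x,1]>50 else '.' if h[y,x,2]>110 else ',' for x in range(0,100)))
```

```text
160.0 ,,,,,,,,,,,,,,,,,,,,,,,,,,,,,,,,,,,,,,,,,,,.........................................................
 161.5 ,,,,,,,,,,,,,,,,,,,,,,,,,,,,,,b,,,,,,,,,,,,,,.......................................................
 163.0 ,,,,,,,,,,,,,,,.....,,,,,,,,,,,,,,,,,,,,,,,,,,......................................................
 164.5 ,,,,,,,,,,,,,,,.....,,,,,,,,,,bB,,bb,BBBBBBbb,,.....................................................
 166.0 ,,,,,,,,,,,,,,,.....,,,,,,,,,,,,,,,bbBBBBBBBBB,,....................................................
 167.5 ,,,,,,,,GG,,,,,.....,,,,,,,,,...,,,,,,,bBBBBBBBb,...................................................
 169.0 ,,,,,,,,,,,,,,,.....,,,,,,,,............bBBBBBBB,,..................................................
 170.5 ,,,,,,,,,,,,,,,.....,,,,,,,,............bBBBBBBBb,,,................................................
 172.0 ,,,,,,,,,,,,,,,.....,,,,,,,,............bBBBBBBb,,,,,...............................................
 173.5 ,,,,,,,,,,,,,,,.....,,,,,,,,............bBBBBBBB,,,,,,,.............................................
 175.0 ,,,,,,,,,,,,,,
[... 2194 characters left out ...]
bb,,,..,,,GG,,,,,,,,,,,,,,..GGG......,,,,,,,......GG
 206.5 ,,,,,,,,,,,,,,,,,,,,,,,,,,G,,,,,,,,,,,bbbbbBBBBBBb,,,..,,,GG..,,,,,,,,,,,,..GGG......,,,,,,,......GG
 208.0 ,,,,,,,,,,,,,,,,,,,,,,,,,,,,,,,,,,,,,,BbbbbbBBBBBb,,,...,GGG..,,,,,,,,,,,,..GG.......,,,,,,,......GG
 209.5 ,,,,,,,,,,,,,,,,,,,,,,,,,,,,,,,,,,,,,,,BBBBBBBBBBb,,,....GGG..,,,,,,,,,,,,..GGG.......,,,,,,......GG
 211.0 ,,,,,,,,,,,,,,,,,,,,,,,,,,,,,,,,,,,,,,,BBBBBBBBBBb,,,....GGG..,,,,,,,,,,,,..GGG.......,,,,,,......GG
 212.5 ,,,,,,,,,,,,,,,,,,,,,,,,,,,,,,,,,,,,,,,,BBBBBBBBBB,,,....GGG..,,,,,,,,,,,,..GGG.......,,,,,.......GG
 214.0 ,,,,,,,,,,,,,,,,,,,,,,,,,,,,,,,,,,,,,,,,,,,,bbBBBB,,.....GGG..,,,,,,,,,,,,..GGGG..................GG
```

```bash
cat > tri.py <<'E'
from h import *
def yz(q,u,v,x):  # ray as line in y-z plane near x: returns point & direction
    o,d=ray(q,u,v);return o,d
def tri(T,tp,S,sp,off=0):
    o1,d1=ray(T,*tp);o2,d2=ray(S,*sp);o1=o1+np.array([0,off,0]);o2=o2-np.array([0,off,0])
    A=np.stack([d1,-d2],1);k=np.linalg.lstsq(A,o2-o1,rcond=None)[0];a=o1+d1*k[0];b=o2+d2*k[1]
    return ((a+b)/2*1000).round(1),((a-b)*1000).round(1)
E
python3 - <<'E'
from tri import *
T=shot('top');S=shot('side')
print('L mid',tri(T,(145.6,194.3),S,(267.5,356.5),.004))
print('U back',tri(T,(139.3,178),S,(264,309.7)))
print('slot/dock: top plane',plane(T,159.2,202.0,.066)*1000)
need(.5473,.2929,.26,96.5)
E
```

```text
L mid (array([543.1, 299.9, 159.6]), array([-2.7,  0.8, -0.4]))
U back (array([548.9, 277.4, 263.1]), array([ 2.7, -0.7,  0.5]))
slot/dock: top plane [546.20697656 291.86413063  66.        ]
t 22.3 tcp [547.4 292.1 260.1] rpy [180.    0.   96.4] F [ 0.6  0.3 -0.9] w 59.3 ff 30.0 -> need [0.005 0.    0.001] -0.0005
```

The carrier is tilted about 10° from vertical: L mid is y=300, z=160 and U mid is y≈281, z=263. I lower it to just above the slot mouth and re-measure against the slot.

Call:
carry_out --motion "-0.01 0 0.06 0;-0.03 0 0.15 0;-0.05 0 0.26 0;-0.05 0 0.37 0;-0.05 0 0.47 0;-0.05 0 0.54 0;-0.05 0 0.57 0;-0.05 0 0.57 0"

```text
time: 23.1
tool_pos: [0.5478, 0.2848, 0.1734]
ee_rot: [-3.14, 0.001, 1.683]
wrist_force: [0.3, -0.2, -0.5]
width: 0.0592
finger_force: 30.0
```

Run:
```python
from tri import *
need(.5473,.2929,.26,96.5)
T=avg('top',5);S=avg('side',5);np.savez('t8.npz',T=T['image'],S=S['image'])
def dump(I,x0,x1,y0,y1,st):
  h=cv2.cvtColor(cv2.resize(I[y0:y1,x0:x1],None,fx=2,fy=2,interpolation=2),cv2.COLOR_RGB2HSV)
  for y in range(0,h.shape[0],st): print('%6.1f'%(y0+y/2-.25),''.join('B' if 98<h[y,x,0]<128 and h[y,x,1]>90 else 'r' if (h[y,x,0]<12 or h[y,x,0]>170) and h[y,x,1]>110 else 'G' if 40<h[y,x,0]<85 and h[y,x,1]>50 else '.' if h[y,x,2]>105 else ',' for x in range(h.shape[1])))
dump(S['image'],240,302,345,385,2);print();dump(T['image'],125,175,178,222,3)
```

```text
t 23.1 tcp [547.8 284.8 173.4] rpy [-179.9    0.    96.4] F [ 0.3 -0.2 -0.5] w 59.2 ff 30.0 -> need [ 0.054  0.002 -0.577] -0.0004
 344.8 .........,,,,BBBB,,........................................rr.........................BBBBBB,,,,............................
 345.8 .........,,,,,BBB,,...................................................................BBBBBB,,,,............................
 346.8 .........,,,,,,BBB,..........................................................BBB..BBBBBBBBBB,,,.............................
 347.8 ..........,,,,,BBB,....................................BBBBBBBBBBBBBBBBBBBBBBBBBBBBBBBBBBBBB,,,.............................
 348.8 ..........,,,,,BBBB,....................BBBBBBBBBBBBBBBBBBBBBBBBBBBBBBBBBBBBBBBB.....BBBBBB,,,..............................
 349.8 ...........,,,,,BBBB,.................BBBBBBBBBBBBBBBBBBBBBB..........................BBBBB,,...............................
 350.8 .................BBBB.................................................................BBBBB,,,,.............................
 351.8 ..................BB..................
[... 6851 characters left out ...]
,,,,,,,.GGG.......,,,,,,......GGGG..,,,,,,,,,,,,,GGG
 213.8 ,,,,,,,,,,,,,,,,,,,,,,,,,,,,,,,,,,,,,,,,,,,,,,,,,,,,,,,.GGGG..................GGGG...,,,,,,,,,,,,GGG
 215.2 ,,,,,,,,,,,,,,,,,,,,,,,,,,,,,,,,,,,,,,,,,,,,,,,,,,,,,,,.GGG....................GG....,,,,,,,,,,.....
 216.8 ,,,,,,,,,,,,,,,,,,,,,,,,,,,,,,,,,,,,,,,,,,,,,,,,,,,,,,...............................,,,,,,,,,,,....
 218.2 ,,,,,,,,,,,,,,,,,,,,,,,,,,,,,,,,,,,,,,,,,,,,,,,,,,,,,,..................,,,,,,,,,,,,,,,,,,,,,,,,,,,,
 219.8 ,,,,,,,,,,,,,,,,,,,,,,,,,,,,,,,,,,,,,,,,,,,,,,,,,,,,,,,,,,,,,,,,,,,,,,,,,,,,,,,,,,,,,,,,,,,,,,,,,...
 221.2 ,,,,,,,,,,,,,,,,,,,,,,,,,,,,,,,,,,,,,,,,,,,,,,,,,,,,,,,,,,,...,,,,,,,,,,,,,,,,,,,,,,,,,,,,,,,,,,,...
```

Run:
```python
import numpy as np
a=np.load('t7.npz');b=np.load('t8.npz')
print('side cols: t7 gray v362-380 / t8 RGB')
for u in(258,268,278):
    print(u,'t7',a['S'][362:381,u].astype(int).sum(1)//3)
    print(u,'t8 R',b['S'][362:381,u,0],'B',b['S'][362:381,u,2])
print('top rows u150-170')
for v in(194,198,202,206,209): print(v,'t7',a['T'][v,150:170].astype(int).sum(1)//3,'t8R',b['T'][v,150:170,0],'B',b['T'][v,150:170,2])
print('side rows, u 246-294')
for v in (369,371): print('t7',v,a['S'][v,246:256].astype(int).sum(1)//3,a['S'][v,282:294].astype(int).sum(1)//3)
for v in (364,367,368): print('t8',v,b['S'][v,246:258,0],b['S'][v,280:294,0])
```

```text
side cols: t7 gray v362-380 / t8 RGB
258 t7 [147 160 191 203 204 198 184 168 152 133 121 132 164 192 201 194 167 130
 132]
258 t8 R [154 166 168 170 169 168 156 119  71  56  83 117 153 183 192 183 154 111
 118] B [148 155 156 158 158 156 150 129 108  98 102 115 146 176 184 178 151 114
 119]
268 t7 [161 191 202 202 197 188 173 161 150 131 127 156 190 200 191 162 119 115
 139]
268 t8 R [104 113 116 113 103  90  68  48  52  83 112 147 181 192 182 149  98  93
 126] B [128 122 118 122 127 125 113 102  97 101 110 139 172 184 174 141  96  91
 118]
278 t7 [180 198 202 199 193 176 161 151 130 127 157 189 201 199 182 147 120 136
 141]
278 t8 R [100 100 101  98  89  69  45  55  81 111 148 182 193 190 171 127  99 120
 128] B [132 131 132 130 126 113 102 100 101 112 143 176 185 181 164 126  98 113
 121]
top rows u150-170
194 t7 [ 74 113 155 128 145 187 184 120  68  61 105 177 195 171 134 155 117  77
  71  73] t8R [  9  20  21  26  37  54  47  39  41  50  77 109 111  92  67  92  90  77
  74  74] B [ 35  78  93  91  64  39  46  54  54  56  73 102 104  88  66  87  83  70
  69  69]
198 t7 [ 68  81 11
[... 893 characters left out ...]
4   6  29  65  95 116 117  86  95 104  85
  72  68] B [ 60  77 100  81  85  97  70  46  39  44  63  88 106 110  86  91  96  78
  67  63]
side rows, u 246-294
t7 369 [203 203 201 201 193 179 174 175 177 175] [149 144 133 127 126 136 164 191 202 204 204 201]
t7 371 [203 204 204 203 190 163 137 138 145 149] [127 132 138 143 151 157 175 195 203 204 203 198]
t8 364 [162 147 135 110  72  74 120 156 168 170 171 170] [100 100  94  79  55  57 103 151 181 189 188 188 185 175]
t8 367 [187 189 183 164 117  73 100 145 163 168 168 168] [ 63  61  59  50  42  51  93 139 170 188 194 196 195 189]
t8 368 [188 187 183 166 122  75  93 135 154 158 157 157] [ 45  43  42  44  43  57  91 133 163 185 195 196 195 192]
```

Run:
```python
from tri import *
T=shot('top');S=shot('side')
p=np.array([.5465,.2925,.066])
f=lambda q,d:(np.array(proj(q,p+np.array(d)/1000))-proj(q,p)).round(3)
for n,q in(('T',T),('S',S)): print(n,np.round(proj(q,p),1),'per mm x',f(q,[1,0,0]),'y',f(q,[0,1,0]),'z',f(q,[0,0,1]))
print('slot y from side front',[plane(S,268,v,.066)[1]*1000 for v in(367.7,373.2)],'top',[plane(T,u,206,.066)[1]*1000 for u in(157.2,160.55)])
# slot ends in x at side
print([plane(S,u,370,.066)[0]*1000 for u in(250.8,288.6)])
```

```text
T [159.  201.9] per mm x [ 0.039 -0.378] y [-0.389 -0.013] z [-0.113 -0.093]
S [268.3 370. ] per mm x [-0.595 -0.02 ] y [-0.033  0.602] z [-0.016 -0.199]
slot y from side front [np.float64(288.67320725065724), np.float64(297.79250523980664)] top [np.float64(295.9224347640785), np.float64(287.350173044861)]
[np.float64(575.8201209925465), np.float64(512.4602238115039)]
```

Relative to the slot, the lower edge is about 8.5 mm above the mouth, 0.3 mm off in y and 0.8 mm off in x, with yaw matched. I lower gently into the mouth.

Call:
carry_out --motion "-0.001 -0.005 0 0;-0.001 -0.005 0.02 0;-0.001 -0.005 0.035 0;-0.001 -0.005 0.045 0;-0.001 -0.005 0.055 0;-0.001 -0.005 0.065 0;-0.001 -0.005 0.075 0;-0.001 -0.005 0.075 0"

```text
time: 24.5
tool_pos: [0.5473, 0.2847, 0.1629]
ee_rot: [-3.141, 0.0, 1.683]
wrist_force: [0.1, 0.9, -1.6]
width: 0.0593
finger_force: 30.0
```

```bash
python3 -c "
from h import *
need(.547,.2847,.1607,96.4);need(.547,.2847,.1607,96.4)"
```

```text
t 24.5 tcp [547.3 284.7 162.9] rpy [-180.     0.    96.4] F [ 0.1  0.9 -1.6] w 59.3 ff 30.0 -> need [ 0.001 -0.002  0.014] 0.0002
t 24.5 tcp [547.3 284.7 162.9] rpy [-180.     0.    96.4] F [ 0.1  0.9 -1.6] w 59.3 ff 30.0 -> need [ 0.001 -0.002  0.014] 0.0002
```

Call:
carry_out --motion "0 0 0.006 0;0 0 0.012 0;0 0 0.018 0;0 0 0.024 0;0 0 0.03 0;0 0 0.035 0;0 0 0.035 0;0 0 0.035 0"

```text
time: 25.3
tool_pos: [0.5477, 0.2848, 0.1588]
ee_rot: [3.14, -0.0, 1.683]
wrist_force: [-0.6, -1.1, 4.6]
width: 0.0597
finger_force: 30.0
```

Call:
carry_out --motion "0.006 0 -0.004 0;0.012 0 -0.004 0;0.018 0 -0.004 0;0.024 0 -0.004 0;0.03 0 -0.004 0;0.035 0 -0.004 0;0.04 0 -0.004 0;0.04 0 -0.004 0"

```text
time: 26.1
tool_pos: [0.5467, 0.2905, 0.1579]
ee_rot: [-3.141, 0.001, 1.683]
wrist_force: [1.3, -2.2, -2.0]
width: 0.0595
finger_force: 30.0
```

```bash
cat > prof.py <<'E'
from h import *
need(.547,.2847,.1607,96.4)
S=avg('side',4)['image'];T=avg('top',4)['image']
for u in(258,268,278): print(u,'R',S[358:384,u,0].tolist(),'\n  B',S[358:384,u,2].tolist())
for v in(194,202,206,209): print(v,'topR',T[v,144:166,0].tolist(),'B',T[v,144:166,2].tolist())
E
python3 prof.py
```

```text
t 26.1 tcp [546.7 290.5 157.9] rpy [-180.     0.    96.4] F [ 1.3 -2.2 -2. ] w 59.5 ff 30.0 -> need [-0.039 -0.002 -0.019] 0.0002
258 R [137, 153, 157, 161, 160, 157, 142, 110, 116, 146, 157, 160, 161, 159, 148, 128, 143, 175, 187, 179, 150, 107, 113, 146, 149, 133] 
  B [132, 142, 147, 149, 148, 147, 136, 120, 126, 141, 146, 148, 149, 147, 140, 130, 142, 169, 182, 177, 150, 111, 115, 143, 145, 126]
268 R [95, 102, 104, 100, 94, 83, 65, 68, 86, 95, 94, 95, 93, 86, 88, 132, 173, 187, 177, 145, 95, 92, 122, 131, 118, 109] 
  B [119, 116, 113, 117, 119, 115, 104, 108, 117, 121, 120, 120, 120, 116, 114, 135, 167, 179, 169, 137, 92, 89, 115, 122, 110, 102]
278 R [93, 92, 94, 92, 82, 62, 66, 85, 93, 94, 94, 93, 87, 85, 130, 172, 189, 185, 167, 123, 96, 114, 123, 117, 109, 109] 
  B [120, 119, 121, 121, 113, 105, 107, 117, 121, 122, 121, 121, 117, 114, 138, 168, 181, 176, 160, 122, 95, 109, 116, 108, 102, 101]
194 topR [15, 18, 19, 19, 15, 16, 20, 22, 24, 14, 29, 45, 45, 38, 44, 67, 80, 108, 111, 90, 67, 92] B [21, 21, 20, 21, 16, 28, 63, 90, 91, 62, 44, 43, 57, 56, 57, 70, 77, 102, 103, 86, 65, 87]
202 topR [14, 19, 30, 33, 29, 16, 17, 22, 19, 21, 28, 34, 28, 33, 36, 42, 59, 86, 107, 103, 68, 77] B [26, 24, 19, 15, 16, 13, 44, 89, 91, 73, 56, 54, 48, 49, 47, 40, 45, 81, 99, 95, 67, 75]
206 topR [10, 13, 26, 47, 58, 61, 62, 60, 57, 47, 25, 11, 10, 25, 33, 41, 50, 81, 107, 102, 69, 84] B [25, 26, 33, 48, 57, 60, 60, 58, 55, 50, 41, 39, 39, 46, 53, 60, 62, 81, 100, 95, 67, 80]
209 topR [13, 13, 10, 30, 53, 61, 61, 67, 74, 57, 59, 59, 36, 10, 11, 20, 47, 86, 107, 105, 79, 93] B [27, 28, 25, 37, 53, 60, 58, 64, 72, 62, 73, 78, 59, 43, 42, 44, 57, 83, 100, 98, 80, 92]
```

The carrier's lower frame bar is now hidden in the slot (glass runs directly to the rim at v≈372), so it has entered. I continue turning it upright while pressing slightly.

Call:
carry_out --motion "0.008 0 0.005 0;0.016 0 0.005 0;0.024 0 0.008 0;0.032 0 0.01 0;0.04 0 0.015 0;0.048 0 0.02 0;0.053 0 0.025 0;0.053 0 0.025 0"

```text
time: 27.3
tool_pos: [0.5457, 0.2987, 0.1546]
ee_rot: [-3.141, 0.0, 1.683]
wrist_force: [-0.4, -2.2, -0.8]
width: 0.059
finger_force: 30.0
```

Call:
carry_out --motion "0.004 0 0.01 0;0.008 0 0.02 0;0.01 0 0.03 0;0.01 0 0.04 0;0.01 0 0.055 0;0.01 0 0.07 0;0.01 0 0.08 0;0.01 0 0.08 0"

```text
time: 28.1
tool_pos: [0.5456, 0.3, 0.1422]
ee_rot: [-3.141, 0.0, 1.683]
wrist_force: [-1.5, -2.9, -0.5]
width: 0.059
finger_force: 30.0
```

Call:
carry_out --motion "-0.002 0 0.015 0;-0.002 0 0.03 0;-0.002 0 0.045 0;-0.002 0 0.06 0;-0.002 0 0.075 0;-0.002 0 0.09 0;-0.002 0 0.1 0;-0.002 0 0.1 0"

```text
time: 28.9
tool_pos: [0.5456, 0.2997, 0.1273]
ee_rot: [-3.141, 0.0, 1.683]
wrist_force: [-1.5, -1.9, -0.3]
width: 0.0591
finger_force: 30.0
```

Call:
carry_out --motion "0 0 0.01 0;0 0 0.02 0;0 0 0.03 0;0 0 0.04 0;0 0 0.05 0;0 0 0.06 0;0 0 0.065 0;0 0 0.065 0"

```text
time: 29.7
tool_pos: [0.5456, 0.2998, 0.1189]
ee_rot: [3.142, -0.0, 1.683]
wrist_force: [-5.4, -3.6, 6.5]
width: 0.0592
finger_force: 30.0
```

Call:
carry_out --motion "0 -0.003 0.005 0;0 -0.003 0.01 0;0 -0.003 0.015 0;0 -0.003 0.02 0;0 -0.003 0.02 0;0 -0.003 0.02 0;0 -0.003 0.02 0;0 -0.003 0.02 0"

```text
time: 30.5
tool_pos: [0.5455, 0.3001, 0.1188]
ee_rot: [3.139, -0.001, 1.683]
wrist_force: [-7.3, -4.0, 13.4]
width: 0.059
finger_force: 30.0
```

Run:
```python
from tri import *
need(.547,.2847,.1607,96.4)
S=avg('side',5);T=avg('top',5);np.savez('t9.npz',S=S['image'],T=T['image'])
# expected top edges when home
c=np.array([.5455,.2928]);a=np.radians(6.5);xx=np.array([np.cos(a),np.sin(a)]);yy=np.array([-np.sin(a),np.cos(a)])
for z in(.120,.126,.132):
    print(z,[np.round(proj(S,[*(c+xx*w+yy*b),z]),1).tolist() for w,b in((-.03,.004),(.03,.004),(.0,.004),(0,-.004))])
for u in(262,270): print(u,S['image'][325:375,u,0].tolist(),S['image'][325:375,u,2].tolist())
I=np.hstack([cv2.resize(S['image'][305:395,225:315],None,fx=4.4,fy=4.4,interpolation=2),cv2.resize(T['image'][160:250,110:200],None,fx=4.4,fy=4.4,interpolation=2)]);cv2.imwrite('pics/t9.png',I[...,::-1])
```

```text
t 30.5 tcp [545.5 300.1 118.8] rpy [ 1.799e+02 -1.000e-01  9.640e+01] F [-7.3 -4.  13.4] w 59.0 ff 30.0 -> need [-0.103 -0.001 -0.28 ] 0.0002
0.12 [[287.1, 359.8], [249.0, 362.8], [268.1, 361.3], [267.8, 356.3]]
0.126 [[287.2, 358.5], [248.8, 361.5], [268.0, 360.0], [267.7, 354.9]]
0.132 [[287.2, 357.1], [248.5, 360.2], [267.9, 358.6], [267.6, 353.6]]
262 [34, 40, 48, 48, 43, 53, 99, 143, 156, 140, 121, 101, 62, 26, 18, 17, 13, 16, 17, 34, 73, 104, 112, 103, 75, 44, 50, 73, 88, 84, 73, 70, 86, 95, 89, 73, 56, 62, 76, 82, 84, 83, 78, 63, 68, 85, 94, 103, 131, 162] [59, 66, 77, 77, 69, 68, 93, 127, 138, 124, 107, 90, 56, 25, 17, 18, 15, 15, 19, 34, 70, 102, 109, 100, 73, 45, 51, 70, 83, 81, 73, 73, 87, 96, 90, 80, 77, 92, 102, 106, 106, 106, 101, 94, 96, 105, 109, 114, 133, 158]
270 [37, 45, 46, 46, 51, 92, 137, 158, 151, 132, 109, 75, 39, 20, 20, 18, 17, 17, 27, 60, 94, 110, 108, 85, 52, 43, 63, 85, 86, 74, 68, 78, 90, 92, 81, 63, 62, 82, 99, 113, 109, 91, 68, 64, 83, 100, 109, 115, 138, 168] [63, 74, 76, 72, 68, 89, 122, 141, 133, 117, 97, 69, 38, 19, 20, 17, 20, 18, 26, 57, 92, 106, 106, 83, 52, 45, 61, 79, 81, 72, 69, 78, 91, 94, 85, 77, 88, 99, 92, 74, 71, 90, 93, 95, 101, 97, 83, 95, 129, 160]
```

View pics/t9.png

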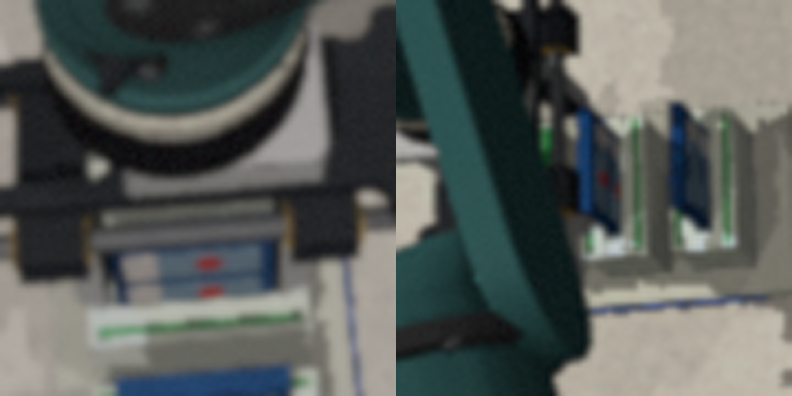

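The carrier stands at the same height as its stored neighbour: lit top edges at crop (585,150) and (677,150), 52 mm apart. Resistance at the floor is 13 N, so it is home. I relieve the side load and release.

Call:
carry_out --motion "-0.005 -0.004 -0.005 0;-0.01 -0.008 -0.01 0;-0.01 -0.008 -0.01 0;-0.01 -0.008 -0.01 0;-0.01 -0.008 -0.01 0;-0.01 -0.008 -0.01 0;-0.01 -0.008 -0.01 0;-0.01 -0.008 -0.01 0"

```text
time: 31.8
tool_pos: [0.5453, 0.2988, 0.1189]
ee_rot: [3.138, -0.002, 1.683]
wrist_force: [-4.2, -1.7, 7.1]
width: 0.0589
finger_force: 30.0
```

Call:
carry_out --motion "0 0 0 0;0 0 0 0;0 0 0 0;0 0 0 0;0 0 0 0;0 0 0 0;0 0 0 0;0 0 0 0" --grip 1

```text
time: 32.6
tool_pos: [0.5443, 0.2981, 0.1165]
ee_rot: [3.141, 0.0, 1.683]
wrist_force: [-0.6, -0.2, -0.1]
width: 0.0938
finger_force: 0.0
```

Call:
carry_out --motion "0 0 -0.05 0;0 0 -0.12 0;0 0 -0.25 0;0 0 -0.4 0;0 0 -0.55 0;0 0 -0.75 0;0 0 -0.95 0;0 0 -1 0"

```text
time: 33.4
tool_pos: [0.5457, 0.2987, 0.2726]
ee_rot: [3.132, -0.003, 1.683]
wrist_force: [-0.2, 0.7, -0.1]
width: 0.0939
finger_force: 0.0
```

Call:
carry_out --motion "-0.2 0 0 0;-0.5 0 0 0;-0.8 0 0 0;-1 0 0 0;-1 0 0 0;-1 0 0 0;-1 0 0 0;-1 0 0 0"

```text
time: 34.2
tool_pos: [0.5609, 0.1504, 0.2663]
ee_rot: [-3.141, -0.0, 1.685]
wrist_force: [1.4, 0.1, -0.6]
width: 0.094
finger_force: 0.0
```

Run:
```python
from h import *
need(.547,.2847,.1607,96.4)
S=avg('side',5);T=avg('top',5)
for n,s,b in(('side',S,(235,300,70,110)),('top',T,(120,172,75,55))):
    h=cv2.cvtColor(s['image'],cv2.COLOR_RGB2HSV);m=cv2.inRange(h,np.array((98,110,40)),np.array((125,255,255)))
    k,l,st,ce=cv2.connectedComponentsWithStats(m)
    for i in range(1,k):
        if st[i][4]>30 and b[0]<=ce[i][0]<=b[0]+b[2] and b[1]<=ce[i][1]<=b[1]+b[3]: print(n,st[i],ce[i].round(1))
    if n=='top':
        for v in range(180,216,3): print(v,''.join('B' if 98<h[v,u,0]<128 and h[v,u,1]>90 else 'G' if 40<h[v,u,0]<85 and h[v,u,1]>50 else '.' for u in range(125,190)))
```

```text
t 34.2 tcp [560.9 150.4 266.3] rpy [-180.    -0.    96.5] F [ 1.4  0.1 -0.6] w 94.0 ff 0.0 -> need [0.9   0.011 0.704] 0.0008
side [250 324  35  16 217] [268.9 328. ]
side [250 355  37  15 246] [270.1 359.3]
side [252 388  39  15 268] [272. 393.]
top [150 185   5  24 102] [151.9 197.3]
180 .................................................................
183 .................................................................
186 ...........G..............BBB....................................
189 ...................G......BBB..........G.........................
192 ..................GG.....BBBBB.........G.........................
195 ..................GG.....BBBBB.........G.........................
198 ...................G.....BBBBB...B.....G.........................
201 ..............B....G.....BBBBB.........GG...................G....
204 ...................G.....BBBBB.........GG......BBBBB.......GG....
207 ...................G.....BBBBB........GGG........................
210 .................................................................
213 .................................................................
```

The new carrier sits exactly between the stored ones in the side view (tops at v 324, 355 and 388), and the stored ones are unchanged. I hand in.

```bash
python3 -c "
from bench import robot
print(robot.close_job())"
```

```text
the job is handed in; nothing more can be done
None
```

The carrier leaned on the rest and was let go, was retaken by its raised end, and now stands fully home in the empty dock with nothing else disturbed as far as the images show; the job is handed in, with no verdict returned.

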